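# Hold a bayonet battery cap at the test mark

## Robot

A 6-joint arm with a two-finger parallel gripper is mounted at the origin on a cart in front of the work surface, level with it; the furniture and walls round the work are solid. World frame = base frame: x ahead of the robot, y to its left, z up, the work surface at z = 0. Lengths are in mm, angles in rad, forces in N, time in s.
With the tool pointing down it reaches from about 400 to 925 mm from the base axis. Payload 12.5 kg.
Tool frame: the origin (TCP) lies midway between the tips of the shut fingers; the grasp point (between the pads) lies 19 mm behind it; z points along the fingers, y is the line along which they close (so a half turn about z gives the same grasp; the last joint's range is limited). The gripper opens to 95 mm and grips with 3 to 60 N. Pads are 20 mm wide; open, the fingers measure 119 mm over their backs; the gripper's body (75 mm by 180 mm) begins 59 mm behind the grasp point.
Start: joints at [-1.397, 0.491, 1.559, -0, 1.092, -0.106], TCP at [172.625, -600.706, 214.661] pointing down, gripper open.
Joint ranges: [-3.1, 3.1], [-0.84, 2.19], [0.05, 2.79], [-1.13, 4.28], [0.06, 2.93], [-2.69, 2.69]. Speed limits (rad/s): [2.22, 2.22, 2.79, 3.14, 3.14, 3.14].

## Interface

Orientations are given as [roll, pitch, yaw] about the fixed x, y, z axes, in that order (R = Rz(yaw) Ry(pitch) Rx(roll)).
In Python, from cell import * gives the robot as it stands. The module is installed in compiled form; this text tells all that it offers.
- The arm moves only by the tool arm_command, never from a script. Its arguments are lists of equal length, an entry for each row: "delta_pos": the shift along the world's x, y, z in units of 250 mm (1.0 is 250 mm), a list of three; "delta_rot": the turn, a rotation vector about the world's x, y, z in units of 90 degrees (1.0 is 90 degrees), a list of three; "claw": the closure, from 0 (fully open) to 1 (shut). In form: {"delta_pos": [[tx, ty, tz], ...], "delta_rot": [[wx, wy, wz], ...], "claw": [claw, ...]}. A call has exactly 5 rows; each row is the pose to reach, as a shift and turn from the pose commanded when the call began; what a row does not reach only later rows make up. A row lasts 1/12 s, in which the tool goes at most 41.7 mm and 7.16 degrees, less where a joint would pass 70% of its speed; a pose out of reach is approached as far as the arm can. A call with a number of a shift or a turn outside -1 to 1 is refused whole. A call with a gripper value outside its range is refused whole. The fingers move at their own pace and stop on an object; the grip force is fixed at half the most. Time passes only in rows, so rows that repeat a pose let the fingers close, or fill a call up. It gives the time, the measured TCP pose, the force, the opening and the grip force at its end, in the units of the state.
- state(): the state, without advancing time (a new reading comes with each control period).
- read_camera(name): name is "scene" or "side" or "wrist"; returns the picture (400x640x3 uint8, red, green, blue); there is no depth.
- calibration(name): a dict with "camera_matrix" (3x3 intrinsics, pixels), "T" (4x4, takes a point from camera to world coordinates). Camera axes: x right, y down, z forward; pixel columns grow to the right and rows downward; lengths in mm; the calibration is good to about 2 mm. The wrist camera is an equidistant fisheye: a pixel r from the principal point sees the ray r / f radians off the axis. A picture is of the moment at which its call begins: read the wrist's pose just before it. calibration takes no time and is no camera call; for the wrist camera it gives the pose at the moment of the call.
- job_done(): hands the job in; it is judged then, once.
The state is a dict: "t": time; "joints": joint angles; "qvel": joint speeds; "tau": joint torques, N m; "eef_pos": TCP position; "tcp_rot": TCP orientation; "ft_force": force on the tool from outside, world axes, zero at the start; "moment": the same for the moment, N m; "opening": opening from 0.0 (shut) to 1.0 (fully open); "grip_force": force on a finger pad.
Only numpy, scipy, OpenCV 4.12 (cv2) and the standard library are available. Lean on these libraries where they do the work, as an engineer would, in place of code of your own. Each camera call takes 0.05 s, during which the arm holds its last target. There are 200 camera calls.

## Task

Refit the orange battery cap on the counter lamp, which stands head-down with its battery socket up: put the cap's two lugs into the two slots at the white marks, push the cap down against its spring and turn it clockwise (seen from above) until its white pointer lines stand at the yellow test marks, half way to the red lock marks. Do not turn it on to where the lock clicks. Finish while still gripping the cap and holding it steady at the test marks; leave the toy box, badge tin and blue marker where they are.

Things in the scene. Friction and masses are not known exactly. Their poses are not given: they have to be found in the camera images.
- battery_cap: Loose orange twist cap, about 60 g (varies), upright on the table at the start. Origin: centre of its underside, z up, x along the grip bar. Grey plug 40 mm across, z 0 to 22 mm, foot chamfered; orange flange 62 mm across, z 22 to 28; upright grip bar 56 long (x), 14 thick (y), z 27 to 52 mm, white pointer lines at both ends. Same after half a turn: it may go in either way round.
- cap_grip (a point): Centre of the top face of the cap's grip bar, 52 mm above the cap's origin; axes as the cap.
- cap_lug (a point): Middle of one of the cap's two lugs, on the plug's +x side (its twin lies on -x), 23 mm from the axis and 5 mm above the cap's origin. Lugs reach 26 mm from the axis, are 8 mm wide (y) and span z 2 to 8 mm of the cap.
- lamp: Blue lamp with steel bezel standing head-down, fixed to the table, 95 mm high; foot 102 mm across, grey bayonet collar at the top 82 mm across. Origin: centre of its underside, z up. Vertical socket on its axis with slots on its +x and -x sides. Radial bars on the collar's top, each twice, half a turn apart: white at the slots, yellow test mark 42.5 degrees clockwise, red lock mark 85 degrees.
- lamp_mouth (a point): Centre of the socket's mouth, 95 mm above the lamp's origin; axes as the lamp. Bore 43 mm across; the two slots (+x, -x) are 12 mm wide, reach 28 mm from the axis, top edges chamfered 1.8 mm. They lead through an 8 mm thick roof to a channel, 8 to 18 mm below the mouth, where the lugs turn clockwise only. Cap origin 16 to 20 mm below the mouth lets them turn; 18 is best.
- test_mark (a point): A yellow test mark on the collar's top, 36.5 mm from the lamp's axis, 42.5 degrees (0.742 rad) clockwise from the lamp's +x slot; its twin lies half a turn round. A pointer line of the cap must end at it: the cap's x axis 0.742 rad clockwise from the lamp's x axis, or that plus half a turn.
- lock_mark (a point): A red lock mark on the collar's top, 36.5 mm from the axis, 85 degrees clockwise from the lamp's +x slot. Sprung click pawls meet the lugs from about 55 degrees on, and the click follows: do not go there.
- contact_plate (a joint): Sprung brass plate in the socket: m, 0 at rest, grows as it is pressed down. At rest it lies 9 mm below the mouth; it pushes the cap up with about 1 N at first touch and 5 to 8 N with the lugs in the channel.
- switch_ring (a joint): Sprung ring in the lamp, turned clockwise by the cap's lugs: rad, 0 at rest, grows as the cap turns, lagging it by up to 0.09 rad (play). It pushes back with 0.06 N m at first, 0.13 N m at the test mark. With friction the cap takes about 0.2 N m to turn; grip it firmly, some 50 N.
- toy_box: Small yellow cardboard toy box standing upright, 26x46x62 mm; origin at the centre of its underside. Leave alone.
- badge_tin: Round badge tin with a yellow lid, 38 mm diameter, 12 mm high; origin at the centre of its underside. Leave alone.
- blue_marker: Blue marker pen lying flat, 19x142x20 mm; origin at the centre of its underside. Leave alone.
Not all that is in view belongs to the job. Of the things like the battery_cap, leave any that is brown; of the rest the smaller one is meant.

How it is judged:
By the outcome, as a careful person would: the job done as asked, in the order asked, and still so for the second after the job is handed in, while the arm keeps its last pose, push and grip.
It also fails if it takes over 42 s, if anything falls off the work surface, if the arm or the gripper's body presses on something with over 40 N, if the wrist force passes 120 N, or if a joint passes its speed limit or range.

## Working session

There is one attempt and no reset: what is moved stays moved. The work goes in short steps, Python scripts to look and compute and a tool call to move; the robot and the scene stay as the last step left them, time stands still between calls to the robot, and variables do not carry over. Pictures are saved under pics/ and viewed, at most 10 in all, crops included, and the job is handed in when it is done.

Besides the shell and the picture viewer there is one more tool, called after ">>>" by a JSON object that holds its "api" and its "payload", one argument or row to a line. arm_command: Moves the arm, as the interface text tells. Shifts and turns lie within -1 to 1; 1 stands for 250 mm of shift or 90 degrees of turn. Its arguments: {"type":"object","properties":{"delta_pos":{"type":"array"},"delta_rot":{"type":"array"},"claw":{"type":"array"}},"required":["delta_pos","delta_rot","claw"]}

```bash
mkdir -p pics; cat > h.py <<'E'
from cell import *
import numpy as np, cv2
def shot(n,f):
    c=calibration(n); im=read_camera(n); cv2.imwrite(f'pics/{f}.png',im[:,:,::-1]); np.savez(f'pics/{f}.npz',K=c["camera_matrix"],T=c["T"]); return im
def ray(f,u,v,fish=False):
    d=np.load(f'pics/{f}.npz');K,T=d['K'],d['T']
    x,y=(u-K[0,2])/K[0,0],(v-K[1,2])/K[1,1]
    if fish:
        r=np.hypot(x,y); s=np.sin(r)/r if r>1e-9 else 1; p=np.array([x*s,y*s,np.cos(r)])
    else: p=np.array([x,y,1])
    p=T[:3,:3]@p; return T[:3,3],p/np.linalg.norm(p)
def tri(*rs):
    A=sum(np.eye(3)-np.outer(d,d) for o,d in rs);b=sum((np.eye(3)-np.outer(d,d))@o for o,d in rs)
    p=np.linalg.solve(A,b);return p,[np.linalg.norm((np.eye(3)-np.outer(d,d))@(p-o)) for o,d in rs]
def atz(r,z): o,d=r; return o+d*(z-o[2])/d[2]
def proj(f,p,fish=False):
    d=np.load(f'pics/{f}.npz');K,T=d['K'],d['T'];q=T[:3,:3].T@(np.array(p)-T[:3,3])
    if fish:
        r=np.hypot(q[0],q[1]);th=np.arctan2(r,q[2]);x,y=q[0]/r*th,q[1]/r*th
    else:x,y=q[0]/q[2],q[1]/q[2]
    return K[0,0]*x+K[0,2],K[1,1]*y+K[1,2]
E
python3 - <<'E'
from h import *
s=state();print(s['t'],s['eef_pos'],s['tcp_rot'],s['ft_force'],s['opening'])
for n in('scene','side','wrist'):
    shot(n,n+'0');c=calibration(n);print(n,np.round(c['T'],2).tolist(),np.round(c['camera_matrix'],1).tolist())
E
```

```text
0.0 [ 172.56954347 -600.4492718   214.06668233] [-3.14050250e+00 -1.14715508e-04  2.79804137e-01] [-4.74036899e-04 -8.02504056e-01 -3.59123622e-01] 0.9955550674469977
scene [[-0.52, -0.33, 0.79, -393.26], [-0.85, 0.19, -0.48, 572.23], [0.01, -0.93, -0.38, 501.71], [0.0, 0.0, 0.0, 1.0]] [[468.0, 0.0, 317.1], [0.0, 468.0, 196.8], [0.0, 0.0, 1.0]]
side [[1.0, 0.03, -0.04, 483.17], [0.05, -0.65, 0.76, -620.89], [-0.0, -0.76, -0.65, 632.79], [0.0, 0.0, 0.0, 1.0]] [[387.3, 0.0, 320.1], [0.0, 387.3, 205.3], [0.0, 0.0, 1.0]]
wrist [[0.28, -0.92, -0.27, 249.63], [-0.96, -0.27, -0.08, -579.02], [-0.0, 0.28, -0.96, 382.9], [0.0, 0.0, 0.0, 1.0]] [[309.7, 0.0, 319.5], [0.0, 309.7, 198.7], [0.0, 0.0, 1.0]]
```

View pics/scene0.png

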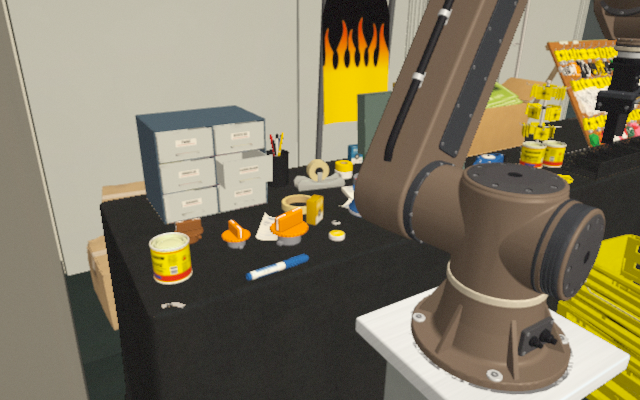

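View pics/side0.png

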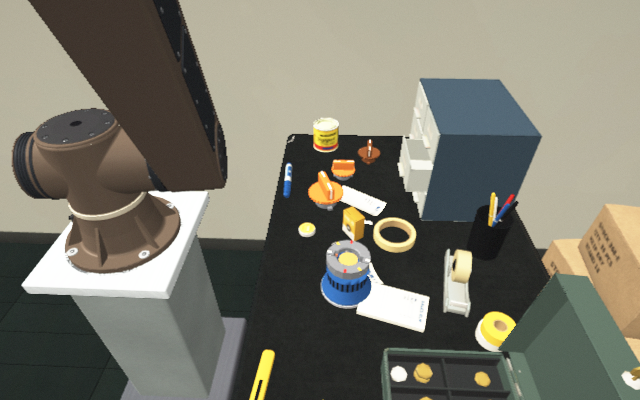

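Scene view: the candidates are the brown cap (188,230), the small orange cap (236,235) and the large orange cap (289,226). In the side view these are at (369,150), (343,168) and (325,190). The lamp is at side (347,258) and the arm hides it in the scene view. I choose the smaller orange cap and will check it in a close crop.

```bash
python3 - <<'E'
from h import *
for n,a,b in(('small',(236,235),(343,171)),('large',(289,228),(325,193)),('brown',(188,231),(369,153))):
    p,r=tri(ray('scene0',*a),ray('side0',*b));print(n,p.round(),np.round(r,1))
print('lamp top',atz(ray('side0',348,258),95).round(), 'badge',atz(ray('side0',307,230),12).round(),'toy',atz(ray('side0',354,236),0).round(),'marker',atz(ray('side0',288,180),10).round(),'tin',tri(ray('scene0',171,258),ray('side0',326,137))[0].round())
a=cv2.imread('pics/scene0.png')[200:260,160:320];b=cv2.imread('pics/side0.png')[130:220,280:400]
cv2.imwrite('pics/c1.png',np.vstack([cv2.resize(a,(800,300),interpolation=2),cv2.resize(b,(800,300)[:0] or (400,300),interpolation=2).repeat(1,0) if 0 else np.hstack([cv2.resize(b,(400,300),interpolation=2),cv2.resize(cv2.imread('pics/side0.png')[230:310,305:412],(400,300),interpolation=2)])]))
E
```

```text
small [504. 235.  22.] [1.7 1.7]
large [459. 124.  32.] [0.8 0.8]
brown [578. 322.  23.] [0.5 0.5]
lamp top [ 511. -143.   95.] badge [422.  12.  12.] toy [530.   9.   0.] marker [357. 202.  10.] tin [453. 393.  33.]
```

View pics/c1.png

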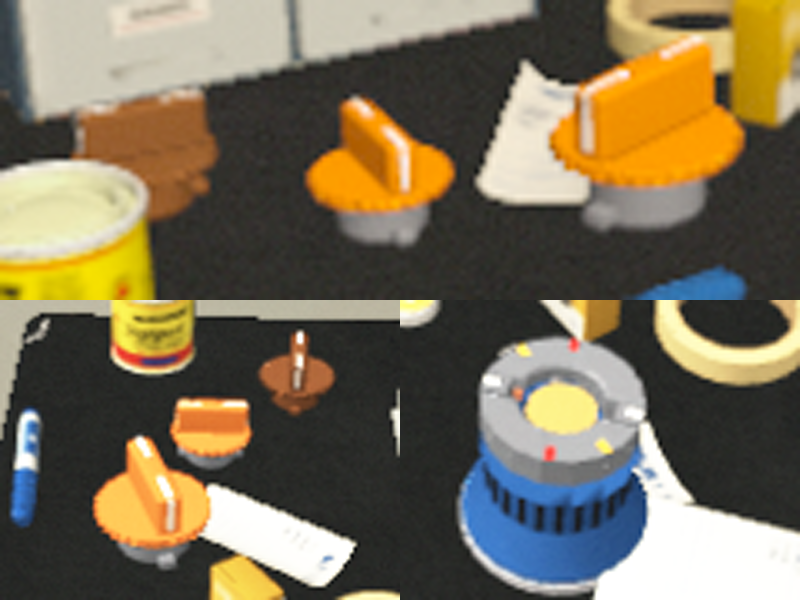

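The crop confirms the small orange cap, with its bar roughly along world x. The lamp's white marks lie roughly along x, with yellow and red clockwise from them. Next I move to view the lamp from above.

>>> {"api": "arm_command", "payload": {
  "delta_pos": [
    [0.08,0.14,0.04],
    [0.16,0.28,0.08],
    [0.24,0.42,0.12],
    [0.32,0.56,0.16],
    [0.4,0.7,0.2]
  ],
  "delta_rot": [
    [0,0,-0.03],
    [0,0,-0.06],
    [0,0,-0.09],
    [0,0,-0.12],
    [0,0,-0.15]
  ],
  "claw": [0,0,0,0,0]
}}

```text
t: 0.57
eef_pos: [273.0, -423.9, 264.9]
tcp_rot: [-3.141, 0.0, 0.041]
ft_force: [0.6, -1.0, 0.6]
opening: 1.0
grip_force: 0.0
```

>>> {"api": "arm_command", "payload": {
  "delta_pos": [
    [0.08,0.14,0],
    [0.16,0.28,0],
    [0.24,0.42,0],
    [0.32,0.56,0],
    [0.4,0.7,0]
  ],
  "delta_rot": [
    [0,0,0],
    [0,0,0],
    [0,0,0],
    [0,0,0],
    [0,0,0]
  ],
  "claw": [0,0,0,0,0]
}}

```text
t: 0.98
eef_pos: [373.0, -248.8, 264.8]
tcp_rot: [3.141, -0.0, 0.044]
ft_force: [1.0, -0.2, 0.7]
opening: 1.002
grip_force: 0.0
```

>>> {"api": "arm_command", "payload": {
  "delta_pos": [
    [0.06,0.1,0],
    [0.12,0.2,0],
    [0.2,0.3,0],
    [0.26,0.38,0],
    [0.26,0.38,0]
  ],
  "delta_rot": [
    [0,0,0],
    [0,0,0],
    [0,0,0],
    [0,0,0],
    [0,0,0]
  ],
  "claw": [0,0,0,0,0]
}}

```text
t: 1.4
eef_pos: [439.3, -152.9, 264.6]
tcp_rot: [-3.141, -0.0, 0.047]
ft_force: [-0.3, -0.8, 0.4]
opening: 0.999
grip_force: 0.0
```

```bash
python3 - <<'E'
from h import *
im=shot('wrist','w1');shot('scene','scene1');shot('side','side1')
u,v=proj('w1',[511,-143,95],True);print(u,v)
E
```

```text
313.0710966490771 117.58889920224979
```

View pics/w1.png

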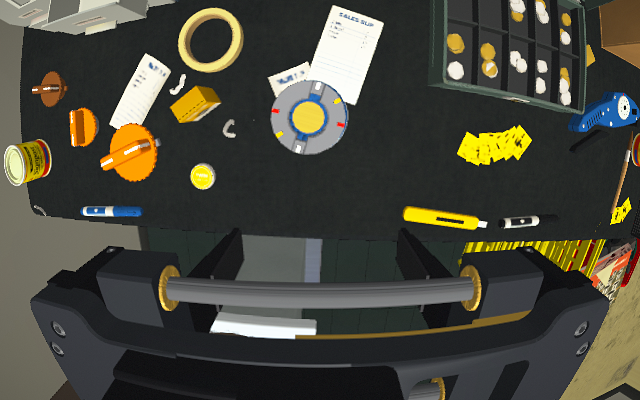

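Wrist view: the lamp collar is centred at about (310,118), with white marks near (319,86) and (298,148) and yellow ones near (337,101) and (279,134). The cap is at about (83,127), left of the large orange cap at (133,152). Now I measure.

```bash
python3 - <<'E'
from h import *
def blobs(f,box):
    im=cv2.imread(f'pics/{f}.png');x0,y0,x1,y1=box;h=cv2.cvtColor(im[y0:y1,x0:x1],cv2.COLOR_BGR2HSV).astype(int)
    H,S,V=h[...,0],h[...,1],h[...,2];out={}
    for n,m in(('white',(V>205)&(S<40)),('yel',(H>18)&(H<33)&(S>110)&(V>130)),('red',((H<8)|(H>172))&(S>130)&(V>120))):
        k,l,st,c=cv2.connectedComponentsWithStats(m.astype(np.uint8));out[n]=[(round(c[i][0]+x0,2),round(c[i][1]+y0,2),int(st[i][4])) for i in range(1,k) if st[i][4]>4]
    return out
w=blobs('w1',(268,76,352,160));s=blobs('side0',(318,232,380,282));print(w);print(s)
p=lambda b:tuple(b[:2])
E
```

```text
{'white': [(np.float64(318.08), np.float64(83.89), 880), (np.float64(317.57), np.float64(85.41), 37), (np.float64(297.77), np.float64(148.71), 35)], 'yel': [(np.float64(336.9), np.float64(100.5), 30), (np.float64(307.99), np.float64(116.9), 752), (np.float64(278.84), np.float64(134.03), 32)], 'red': [(np.float64(274.68), np.float64(110.36), 28), (np.float64(340.8), np.float64(124.43), 30)]}
{'white': [(np.float64(349.86), np.float64(234.73), 37), (np.float64(357.4), np.float64(250.4), 10), (np.float64(329.14), np.float64(250.93), 14), (np.float64(366.94), np.float64(259.59), 17), (np.float64(372.81), np.float64(273.92), 117), (np.float64(359.0), np.float64(266.8), 5)], 'yel': [(np.float64(354.96), np.float64(235.46), 24), (np.float64(359.75), np.float64(233.6), 20), (np.float64(373.14), np.float64(236.0), 7), (np.float64(337.33), np.float64(242.83), 6), (np.float64(376.67), np.float64(243.5), 6), (np.float64(347.67), np.float64(258.43), 173), (np.float64(359.25), np.float64(269.12), 8)], 'red': [(np.float64(344.57), np.float64(270.71), 7)]}
```

```bash
python3 - <<'E'
from h import *
pairs={'w+':((317.57,85.41),(366.94,259.59)),'w-':((297.77,148.71),(329.14,250.93)),'y+':((336.9,100.5),(359.25,269.12)),'y-':((278.84,134.03),(337.33,242.83)),'r':((340.8,124.43),(344.57,270.71))}
for n,(a,b) in pairs.items():
    p,r=tri(ray('w1',*a,True),ray('side0',*b));print(n,p.round(1),np.round(r,1),atz(ray('w1',*a,True),95).round(1))
q={n:atz(ray('w1',*a,True),95) for n,(a,b) in pairs.items()};q['r2']=atz(ray('w1',274.68,110.36,True),95)
for a,b,o in(('w+','w-',0),('y+','y-',42.5),('r','r2',85)):
    d=q[a]-q[b];print(a,((q[a]+q[b])/2).round(1),np.hypot(*d[:2]).round(1),'x-axis deg',np.degrees(np.arctan2(d[1],d[0]))+o)
# cap: orange in wrist view
im=cv2.imread('pics/w1.png');h=cv2.cvtColor(im,cv2.COLOR_BGR2HSV)
for nm in('w1','side0','scene1'):
    im=cv2.imread(f'pics/{nm}.png');h=cv2.cvtColor(im,cv2.COLOR_BGR2HSV);m=cv2.inRange(h,(8,170,150),(20,255,255))
    k,l,st,c=cv2.connectedComponentsWithStats(m);print(nm,[(st[i].tolist(),c[i].round(1).tolist()) for i in range(1,k) if st[i][4]>80])
E
```

```text
w+ [ 545.7 -146.2   96.3] [0.6 0.6] [ 546.4 -146.2   95. ]
w- [ 475.9 -127.8   96.1] [0.3 0.3] [ 476.1 -127.7   95. ]
y+ [ 530.8 -167.7   94.6] [0.2 0.2] [ 531.  -167.7   95. ]
y- [ 491.2 -106.5   96.3] [0.6 0.6] [ 491.6 -106.4   95. ]
r [ 504.7 -173.3   95.4] [0.4 0.4] [ 505.1 -173.4   95. ]
w+ [ 511.2 -137.    95. ] 72.7 x-axis deg -14.69758754374831
y+ [ 511.3 -137.    95. ] 72.9 x-axis deg -14.818708778798431
r [ 511.3 -137.2   95. ] 73.5 x-axis deg -14.768053941281522
w1 [([41, 72, 19, 13, 161], [50.9, 78.7]), ([41, 89, 19, 18, 180], [50.0, 98.0]), ([69, 108, 28, 39, 739], [82.4, 126.7]), ([100, 123, 57, 59, 2128], [131.3, 152.7]), ([610, 251, 21, 25, 144], [621.5, 262.1])]
side0 [([331, 162, 24, 15, 214], [343.4, 167.7]), ([308, 171, 35, 33, 340], [325.0, 190.8]), ([353, 207, 12, 33, 172], [358.6, 227.1])]
scene1 [([325, 30, 8, 33, 155], [327.7, 48.9]), ([549, 43, 14, 23, 101], [554.8, 49.0]), ([562, 75, 26, 51, 233], [573.4, 94.8]), ([593, 129, 17, 16, 105], [601.7, 136.8]), ([270, 209, 39, 28, 707], [290.4, 224.5]), ([221, 220, 30, 22, 372], [234.9, 233.1])]
```

Lamp: centre (511.3, -137.1), top at about 95.5 mm, x axis -14.8°, which agrees with the given sizes. Now I go over the cap.

>>> {"api": "arm_command", "payload": {
  "delta_pos": [
    [0,0.16,0],
    [0,0.32,0],
    [0,0.48,0],
    [0,0.64,0],
    [0,0.8,0]
  ],
  "delta_rot": [
    [0,0,0],
    [0,0,0],
    [0,0,0],
    [0,0,0],
    [0,0,0]
  ],
  "claw": [0,0,0,0,0]
}}

```text
t: 1.97
eef_pos: [437.1, 44.8, 264.8]
tcp_rot: [3.141, -0.0, 0.042]
ft_force: [1.3, 0.3, 0.2]
opening: 1.002
grip_force: 0.0
```

>>> {"api": "arm_command", "payload": {
  "delta_pos": [
    [0,0.16,0],
    [0,0.32,0],
    [0,0.48,0],
    [0,0.64,0],
    [0,0.75,0]
  ],
  "delta_rot": [
    [0,0,0],
    [0,0,0],
    [0,0,0],
    [0,0,0],
    [0,0,0]
  ],
  "claw": [0,0,0,0,0]
}}

```text
t: 2.38
eef_pos: [437.5, 233.5, 264.7]
tcp_rot: [-3.141, -0.0, 0.044]
ft_force: [0.2, -0.2, -0.7]
opening: 1.001
grip_force: 0.0
```

```bash
python3 - <<'E'
from h import *
im=shot('wrist','w2');s=state();print(s['t'],s['eef_pos'])
u,v=proj('w2',[504,235,40],True);print(u,v)
u,v=int(u),int(v);c=cv2.imread('pics/w2.png')[max(v-50,0):v+50,u-65:u+65];print(max(v-50,0),u-65)
cv2.imwrite('pics/c2.png',cv2.resize(c,None,fx=6,fy=6,interpolation=2))
E
```

```text
2.4333 [437.73035542 236.07776135 264.60673185]
320.26356128719743 120.96611886643868
70 255
```

View pics/c2.png

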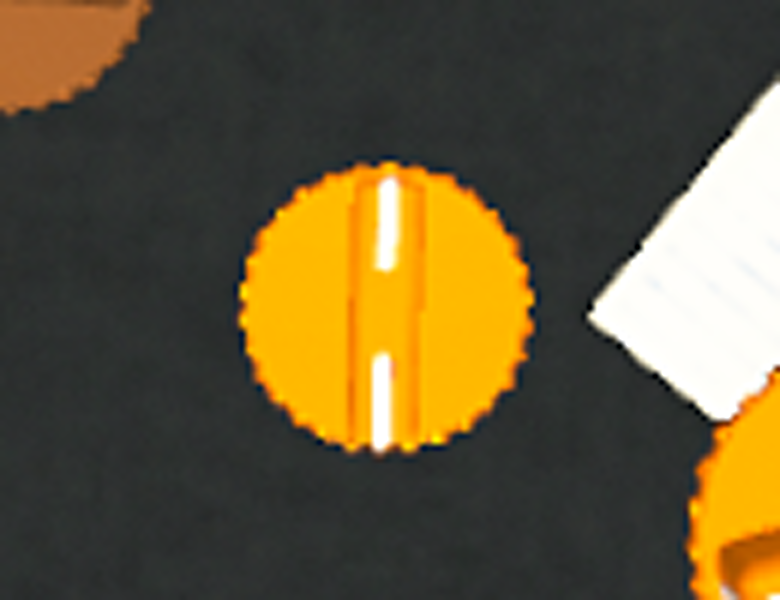

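The crop shows the chosen cap: its disc is centred at crop (387,305), so full (319.5,121). White lines run from (390,178) to (381,450) in the crop. The diameter should be 62 mm, which I check.

```bash
python3 - <<'E'
from h import *
im=cv2.imread('pics/w2.png');x0,y0=285,90;h=cv2.cvtColor(im[y0:150,x0:350],cv2.COLOR_BGR2HSV)
m=cv2.inRange(h,(8,150,120),(28,255,255));k,l,st,c=cv2.connectedComponentsWithStats(m);print([(st[i].tolist(),c[i].round(1).tolist()) for i in range(1,k) if st[i][4]>80])
w=cv2.inRange(h,(0,0,170),(179,110,255));k,l,st,c=cv2.connectedComponentsWithStats(w);W=[c[i]+[x0,y0] for i in range(1,k) if 10<st[i][4]<120];print(W)
ends=[atz(ray('w2',*p,True),52) for p in W];print(np.round(ends,1));d=ends[0]-ends[1];print('mid',(ends[0]+ends[1])/2,'yaw',np.degrees(np.arctan2(d[1],d[0])))
full=m|w;cnt=max(cv2.findContours(full,0,1)[0],key=cv2.contourArea);(cx,cy),r=cv2.minEnclosingCircle(cnt);ce=cv2.fitEllipse(cnt);print(cx+x0,cy+y0,r,ce)
e=(ce[0][0]+x0,ce[0][1]+y0)
print('disc centre at z28',atz(ray('w2',*e,True),28),'diam',np.linalg.norm(atz(ray('w2',e[0]-ce[1][0]/2,e[1],True),28)-atz(ray('w2',e[0]+ce[1][0]/2,e[1],True),28)))
print('tri w1/side', tri(ray('w2',*e,True),ray('w1',82.4,126.7,True)), tri(ray('w2',*e,True),ray('side0',343.4,170)),tri(ray('w2',*e,True),ray('scene1',236,235)))
print(proj('side0',[503,235,28]),proj('side0',[503,235,52]),proj('scene1',[503,235,28]))
E
```

```text
[([10, 7, 49, 49, 1746], [33.9, 31.0])]
[array([318.97727273, 106.84090909]), array([318. , 136.5])]
[[521.7 237.4  52. ]
 [485.1 237.   52. ]]
mid [503.41610569 237.17597263  52.        ] yaw 0.662949966719252
318.9102554321289 120.87063026428223 24.842756271362305 ((33.85107421875, 30.89851951599121), (47.37953567504883, 47.90537643432617), 94.34796905517578)
disc centre at z28 [503.59452861 236.78361662  28.        ] diam 61.52219962470709
tri w1/side (array([503.19278947, 236.78391671,  23.77914782]), [np.float64(0.25660334901728965), np.float64(0.25660334901738235)]) (array([504.00974331, 236.75581547,  22.30986201]), [np.float64(0.6110599959790817), np.float64(0.6110599959790753)]) (array([503.38348765, 236.5547714 ,  24.32827452]), [np.float64(0.245520712828248), np.float64(0.24552071282818727)])
(np.float64(342.87319402011843), np.float64(168.62320042827395)) (np.float64(343.1915383628971), np.float64(161.19588396041922)) (np.float64(236.51266209039142), np.float64(233.45314689787693))
```

```bash
python3 - <<'E'
from h import *
for a,b in(((218,158),(401,151)),((219,176),(402,176)),((273,153),(428,163))): print(tri(ray('scene0',*a),ray('side0',*b)))
s=state();print(s['eef_pos'],s['tcp_rot'],s['ft_force'])
im=cv2.imread('pics/w2.png')
cv2.imwrite('pics/c3.png',np.hstack([cv2.resize(cv2.imread('pics/scene0.png')[90:240,130:330],None,fx=2,fy=2),cv2.resize(cv2.imread('pics/side0.png')[70:220,370:560],None,fx=2,fy=2)]))
E
```

```text
(array([651.67623396, 199.56280605, 137.38374443]), [np.float64(25.149475233081187), np.float64(25.14947523308122)])
(array([665.52173406, 189.35262416,  78.78688895]), [np.float64(33.556691838737706), np.float64(33.556691838737756)])
(array([673.04186539,  64.2451981 , 155.66043706]), [np.float64(11.901917208591183), np.float64(11.90191720859123)])
[437.73035542 236.07776135 264.60673185] [-3.14038564e+00 -3.29946833e-04  4.47470945e-02] [-1.36396709  0.74984992 -1.27184558]
```

View pics/c3.png

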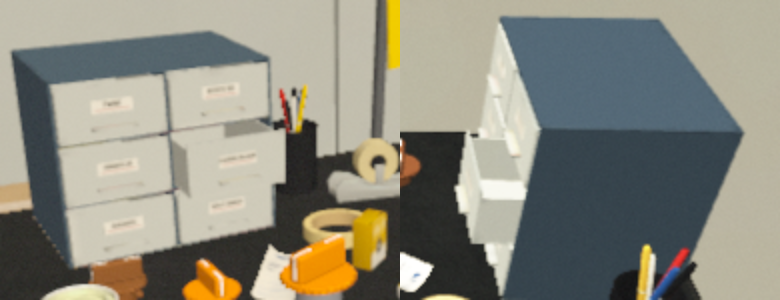

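The crops show the middle drawer standing open: its front corners are at scene (217,158)/(270,150) and side (402,140)/(409,163). I check how far it is from the gripper.

```bash
python3 - <<'E'
from h import *
for a,b in(((217,158),(402,140)),((270,150),(409,163)),((272,182),(410,189))): print(tri(ray('scene0',*a),ray('side0',*b)))
E
```

```text
(array([648.23831453, 210.15911204, 149.57851267]), [np.float64(13.5763476024802), np.float64(13.5763476024803)])
(array([641.87624393,  78.01932207, 161.12328375]), [np.float64(3.063790330548023), np.float64(3.063790330548009)])
(array([650.46431708,  77.6161527 ,  80.05308555]), [np.float64(6.7828376149533955), np.float64(6.7828376149533645)])
```

The drawer front stands at x≈645, so there is about 50 mm clearance or more. I descend on the cap.

>>> {"api": "arm_command", "payload": {
  "delta_pos": [
    [0.1,0,-0.06],
    [0.2,0,-0.14],
    [0.263,0.002,-0.26],
    [0.263,0.002,-0.38],
    [0.263,0.002,-0.5]
  ],
  "delta_rot": [
    [0,0,-0.01],
    [0,0,-0.02],
    [0,0,-0.02],
    [0,0,-0.02],
    [0,0,-0.02]
  ],
  "claw": [0,0,0,0,0]
}}

```text
t: 2.85
eef_pos: [504.3, 230.7, 138.1]
tcp_rot: [3.141, -0.0, 0.011]
ft_force: [-0.1, -0.2, -0.3]
opening: 1.0
grip_force: 0.0
```

>>> {"api": "arm_command", "payload": {
  "delta_pos": [
    [0,0,-0.1],
    [0,0,-0.2],
    [0,0,-0.3],
    [0,0,-0.3],
    [0,0,-0.3]
  ],
  "delta_rot": [
    [0,0,0],
    [0,0,0],
    [0,0,0],
    [0,0,0],
    [0,0,0]
  ],
  "claw": [0,0,0,0,0]
}}

```text
t: 3.27
eef_pos: [503.3, 231.1, 64.2]
tcp_rot: [3.141, 0.002, 0.011]
ft_force: [-0.4, -0.5, 0.1]
opening: 0.998
grip_force: 0.0
```

```bash
python3 - <<'E'
from h import *
shot('wrist','w3');s=state();print(s['t'],s['eef_pos'],s['tcp_rot'],s['ft_force'])
im=cv2.imread('pics/w3.png');h=cv2.cvtColor(im,cv2.COLOR_BGR2HSV)
u,v=map(int,proj('w3',[503.5,236.9,52],True));print(u,v)
x0,y0=u-90,max(v-90,0);c=h[y0:v+90,x0:u+90]
w=cv2.inRange(c,(0,0,170),(179,110,255));k,l,st,cc=cv2.connectedComponentsWithStats(w)
for i in range(1,k):
    if st[i][4]>25: p=cc[i]+[x0,y0];print(st[i],p,atz(ray('w3',*p,True),52))
E
```

```text
3.3167 [503.95596231 231.55664511  65.38456477] [ 3.14146527e+00 -5.31742225e-05  1.16802737e-02] [ 0.04610271 -0.46599747 -0.05905317]
309 238
[152  33  28  52 729] [389.25514403 209.22085048] [523.96366505 187.22254641  52.        ]
[88 40  6  9 42] [309.71428571 192.02380952] [534.45300216 236.93966401  52.        ]
[ 87  50   7  28 146] [309.03424658 211.45205479] [522.03275846 237.32105648  52.        ]
[ 89 103   5  25 114] [310.19298246 262.3245614 ] [486.56976323 236.55713473  52.        ]
```

>>> {"api": "arm_command", "payload": {
  "delta_pos": [
    [0,0.012,-0.02],
    [0.001,0.022,-0.06],
    [0.001,0.022,-0.1],
    [0.001,0.022,-0.135],
    [0.001,0.022,-0.135]
  ],
  "delta_rot": [
    [0,0,0],
    [0,0,0],
    [0,0,0],
    [0,0,0],
    [0,0,0]
  ],
  "claw": [0,0,0,0,0]
}}

```text
t: 3.73
eef_pos: [502.8, 237.6, 29.1]
tcp_rot: [3.141, 0.002, 0.013]
ft_force: [0.1, -0.1, -0.3]
opening: 0.998
grip_force: 0.0
```

>>> {"api": "arm_command", "payload": {
  "delta_pos": [
    [0,0,0],
    [0,0,0],
    [0,0,0],
    [0,0,0],
    [0,0,0]
  ],
  "delta_rot": [
    [0,0,0],
    [0,0,0],
    [0,0,0],
    [0,0,0],
    [0,0,0]
  ],
  "claw": [0.4,0.7,0.8,0.9,1]
}}

```text
t: 4.15
eef_pos: [503.8, 237.8, 31.2]
tcp_rot: [-3.142, -0.0, 0.013]
ft_force: [0.5, 0.1, -0.5]
opening: 0.708
grip_force: 0.0
```

>>> {"api": "arm_command", "payload": {
  "delta_pos": [
    [0,0,0],
    [0,0,0],
    [0,0,0],
    [0,0,0],
    [0,0,0]
  ],
  "delta_rot": [
    [0,0,0],
    [0,0,0],
    [0,0,0],
    [0,0,0],
    [0,0,0]
  ],
  "claw": [1,1,1,1,1]
}}

```text
t: 4.57
eef_pos: [503.6, 237.8, 30.9]
tcp_rot: [3.141, 0.0, 0.013]
ft_force: [-0.1, 0.3, 0.9]
opening: 0.354
grip_force: 0.0
```

>>> {"api": "arm_command", "payload": {
  "delta_pos": [
    [0,0,0],
    [0,0,0],
    [0,0,0],
    [0,0,0],
    [0,0,0]
  ],
  "delta_rot": [
    [0,0,0],
    [0,0,0],
    [0,0,0],
    [0,0,0],
    [0,0,0]
  ],
  "claw": [1,1,1,1,1]
}}

```text
t: 4.98
eef_pos: [503.6, 237.8, 30.9]
tcp_rot: [3.141, 0.0, 0.013]
ft_force: [0.5, -0.3, -0.2]
opening: 0.146
grip_force: 30.0
```

>>> {"api": "arm_command", "payload": {
  "delta_pos": [
    [0,0,0],
    [0,0,0.01],
    [0,0,0.1],
    [0,0,0.2],
    [0,0,0.32]
  ],
  "delta_rot": [
    [0,0,0],
    [0,0,0],
    [0,0,0],
    [0,0,0],
    [0,0,0]
  ],
  "claw": [1,1,1,1,1]
}}

```text
t: 5.4
eef_pos: [503.0, 237.5, 111.0]
tcp_rot: [3.141, 0.002, 0.013]
ft_force: [-0.1, 0.5, -0.9]
opening: 0.145
grip_force: 30.0
```

```bash
python3 - <<'E'
from h import *
shot('wrist','w4');s=state();print(s['t'],s['eef_pos'],s['tcp_rot'],s['ft_force'])
t=s['eef_pos'];im=cv2.imread('pics/w4.png');h=cv2.cvtColor(im,cv2.COLOR_BGR2HSV)
u,v=map(int,proj('w4',[t[0],t[1],t[2]+21],True));print(u,v)
x0,y0=u-60,max(v-90,0);c=h[y0:v+90,x0:u+60]
w=cv2.inRange(c,(0,0,170),(179,110,255));k,l,st,cc=cv2.connectedComponentsWithStats(w)
for i in range(1,k):
    if st[i][4]>25: p=cc[i]+[x0,y0];print(st[i],p,atz(ray('w4',*p,True),t[2]+21)-t)
E
```

```text
5.45 [505.25256298 238.45616141 116.98656329] [-3.13989926 -0.00546512  0.01291932] [2.74109757 1.62613    5.03183304]
316 265
[114  16   6  11  37] [373.37837838 196.72972973] [ 37.61266265 -26.70156884  21.        ]
[61 28  6 12 68] [319.5        208.67647059] [31.27228611 -0.88264858 21.        ]
[ 61  42   6  32 192] [319.5 232.5] [18.84511404 -1.05155954 21.        ]
[ 61 103   6   5  30] [319.5 280. ] [-8.66934025 -1.42566973 21.        ]
[ 62 151   8   6  39] [321.41025641 328.20512821] [-42.49597774  -3.00036122  21.        ]
[ 45 157  38   3  59] [320.30508475 333.28813559] [-46.57345433  -2.4166179   21.        ]
```

>>> {"api": "arm_command", "payload": {
  "delta_pos": [
    [0,-0.1,0.1],
    [0,-0.23,0.2],
    [0.01,-0.38,0.28],
    [0.01,-0.54,0.28],
    [0.01,-0.7,0.28]
  ],
  "delta_rot": [
    [0,0,-0.02],
    [0,0,-0.04],
    [0,0,-0.06],
    [0,0,-0.08],
    [0,0,-0.1]
  ],
  "claw": [1,1,1,1,1]
}}

```text
t: 5.87
eef_pos: [506.3, 61.3, 182.4]
tcp_rot: [-3.141, -0.003, -0.145]
ft_force: [0.6, -0.2, -1.1]
opening: 0.149
grip_force: 30.0
```

>>> {"api": "arm_command", "payload": {
  "delta_pos": [
    [0,-0.16,0],
    [0,-0.32,0],
    [0.01,-0.48,0],
    [0.02,-0.62,0],
    [0.02,-0.7,0]
  ],
  "delta_rot": [
    [0,0,-0.02],
    [0,0,-0.04],
    [0,0,-0.06],
    [0,0,-0.073],
    [0,0,-0.073]
  ],
  "claw": [1,1,1,1,1]
}}

```text
t: 6.28
eef_pos: [511.3, -115.6, 181.1]
tcp_rot: [3.141, -0.001, -0.262]
ft_force: [-0.4, 1.2, -0.6]
opening: 0.149
grip_force: 30.0
```

>>> {"api": "arm_command", "payload": {
  "delta_pos": [
    [0,-0.06,0],
    [0,-0.1,0],
    [0,-0.1,0],
    [0,-0.1,0],
    [0,-0.1,0]
  ],
  "delta_rot": [
    [0,0,0],
    [0,0,0],
    [0,0,0],
    [0,0,0],
    [0,0,0]
  ],
  "claw": [1,1,1,1,1]
}}

```text
t: 6.7
eef_pos: [511.0, -136.3, 180.9]
tcp_rot: [-3.142, 0.0, -0.258]
ft_force: [0.3, 0.8, -0.7]
opening: 0.149
grip_force: 30.0
```

```bash
python3 - <<'E'
from h import *
shot('wrist','w5');s=state();print(s['t'],s['eef_pos'],s['tcp_rot'],s['ft_force'])
t=s['eef_pos'];im=cv2.imread('pics/w5.png');h=cv2.cvtColor(im,cv2.COLOR_BGR2HSV)
y=s['tcp_rot'][2];R=np.array([[np.cos(y),np.sin(y),0],[-np.sin(y),np.cos(y),0],[0,0,1]])
w=cv2.inRange(h,(0,0,170),(179,110,255));k,l,st,cc=cv2.connectedComponentsWithStats(w)
for i in range(1,k):
    p=cc[i]
    if 12<st[i][4]<300 and abs(p[0]-320)<60: print(st[i],p.round(1),'cap',(R@(atz(ray('w5',*p,True),t[2]+21)-t)).round(1),'lamp',atz(ray('w5',*p,True),95).round(1))
for q in('w5',):
  for a in(-14.8,-57.3,-99.8): 
    for sg in(1,-1): print(a,sg,np.round(proj(q,[511.3+sg*36.5*np.cos(np.radians(a)),-137.1+sg*36.5*np.sin(np.radians(a)),95],True)))
x=im[150:350,220:420];cv2.imwrite('pics/c5.png',cv2.resize(x,(600,600),interpolation=2))
E
```

```text
6.75 [ 511.10504347 -136.19412141  180.94883065] [-3.14156121e+00  1.57474705e-04 -2.57956501e-01] [-0.43320845  0.87102907 -0.92922765]
[308   7  13   4  30] [314.    8.3] cap [130.6   2.2  21. ] lamp [ 673.7 -174.9   95. ]
[317 158   7  10  68] [320.  162.4] cap [55.1 -0.7 21. ] lamp [ 546.5 -146.5   95. ]
[317 212   6   3  13] [319.6 213.4] cap [29.1 -0.5 21. ] lamp [ 503.3 -134.7   95. ]
[317 217   6  32 192] [319.5 232.5] cap [18.6 -0.4 21. ] lamp [ 485.9 -130.1   95. ]
[317 278   6   5  30] [319.5 280. ] cap [-10.   -0.4  21. ] lamp [ 438.2 -117.5   95. ]
-14.8 1 [320. 162.]
-14.8 -1 [320. 243.]
-57.3 1 [349. 174.]
-57.3 -1 [292. 233.]
-99.8 1 [362. 201.]
-99.8 -1 [278. 208.]
```

View pics/c5.png

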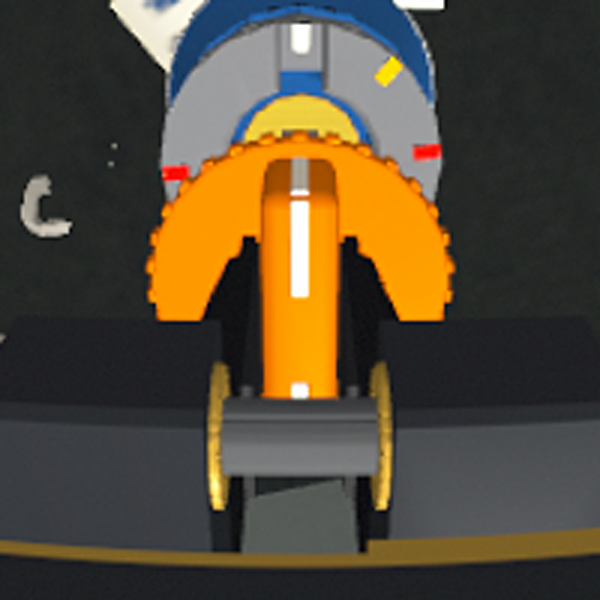

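Wrist crop: the cap's pointer (301,245) lines up with the lamp's white mark (301,38), both near column 320 in the full image, and yellow (388,72) is clockwise from it. The remaining offset is about 0.4 mm in -y. I lower the cap.

>>> {"api": "arm_command", "payload": {
  "delta_pos": [
    [0,-0.001,-0.05],
    [0,-0.0016,-0.1],
    [0,-0.0016,-0.15],
    [0,-0.0016,-0.18],
    [0,-0.0016,-0.2]
  ],
  "delta_rot": [
    [0,0,0],
    [0,0,0],
    [0,0,0],
    [0,0,0],
    [0,0,0]
  ],
  "claw": [1,1,1,1,1]
}}

```text
t: 7.17
eef_pos: [511.0, -136.8, 130.2]
tcp_rot: [-3.142, 0.001, -0.258]
ft_force: [0.9, 0.4, 0.1]
opening: 0.145
grip_force: 30.0
```

>>> {"api": "arm_command", "payload": {
  "delta_pos": [
    [0,0,-0.008],
    [0,0,-0.016],
    [0,0,-0.024],
    [0,0,-0.032],
    [0,0,-0.032]
  ],
  "delta_rot": [
    [0,0,0],
    [0,0,0],
    [0,0,0],
    [0,0,0],
    [0,0,0]
  ],
  "claw": [1,1,1,1,1]
}}

```text
t: 7.58
eef_pos: [511.1, -137.6, 122.9]
tcp_rot: [3.141, -0.0, -0.259]
ft_force: [0.1, -0.2, -0.9]
opening: 0.143
grip_force: 30.0
```

>>> {"api": "arm_command", "payload": {
  "delta_pos": [
    [0,0,-0.008],
    [0,0,-0.016],
    [0,0,-0.024],
    [0,0,-0.024],
    [0,0,-0.024]
  ],
  "delta_rot": [
    [0,0,0],
    [0,0,0],
    [0,0,0],
    [0,0,0],
    [0,0,0]
  ],
  "claw": [1,1,1,1,1]
}}

```text
t: 8.0
eef_pos: [511.1, -137.6, 116.9]
tcp_rot: [3.142, 0.0, -0.259]
ft_force: [0.4, 0.2, -0.1]
opening: 0.143
grip_force: 30.0
```

>>> {"api": "arm_command", "payload": {
  "delta_pos": [
    [0,0,-0.01],
    [0,0,-0.02],
    [0,0,-0.03],
    [0,0,-0.036],
    [0,0,-0.036]
  ],
  "delta_rot": [
    [0,0,0],
    [0,0,0],
    [0,0,0],
    [0,0,0],
    [0,0,0]
  ],
  "claw": [1,1,1,1,1]
}}

```text
t: 8.42
eef_pos: [511.3, -137.7, 107.8]
tcp_rot: [3.141, -0.0, -0.259]
ft_force: [-0.8, -0.5, 5.8]
opening: 0.145
grip_force: 30.0
```

```bash
python3 - <<'E'
from h import *
s=state();print(s['t'],s['eef_pos'],s['tcp_rot'],s['ft_force'],s['moment'],s['joints'])
shot('wrist','w6')
E
```

```text
8.4167 [ 511.25354065 -137.69339096  107.800454  ] [ 3.14145310e+00 -2.53463279e-04 -2.59043105e-01] [-0.75959798 -0.49992099  5.77913334] [ 0.02284694  0.21722292 -0.01280338] [-3.87815310e-01  4.97628989e-01  1.90433962e+00 -1.57090779e-04
  7.39354768e-01  1.44214020e+00]
```

The cap is seated: 5.8 N spring force, no side force, depth about 18 mm. Now I turn it clockwise in steps.

>>> {"api": "arm_command", "payload": {
  "delta_pos": [
    [0,0,0],
    [0,0,0],
    [0,0,0],
    [0,0,0],
    [0,0,0]
  ],
  "delta_rot": [
    [0,0,-0.04],
    [0,0,-0.08],
    [0,0,-0.12],
    [0,0,-0.16],
    [0,0,-0.2]
  ],
  "claw": [1,1,1,1,1]
}}

```text
t: 8.88
eef_pos: [511.5, -137.4, 108.0]
tcp_rot: [-3.141, -0.001, -0.576]
ft_force: [2.2, 3.9, 5.0]
opening: 0.145
grip_force: 30.0
```

>>> {"api": "arm_command", "payload": {
  "delta_pos": [
    [0,0,0],
    [0,0,0],
    [0,0,0],
    [0,0,0],
    [0,0,0]
  ],
  "delta_rot": [
    [0,0,-0.04],
    [0,0,-0.08],
    [0,0,-0.12],
    [0,0,-0.16],
    [0,0,-0.2]
  ],
  "claw": [1,1,1,1,1]
}}

```text
t: 9.3
eef_pos: [511.5, -137.4, 108.1]
tcp_rot: [-3.141, -0.0, -0.89]
ft_force: [1.2, 2.6, 4.9]
opening: 0.144
grip_force: 30.0
```

```bash
cat >> h.py <<'E'
def ang(f):
    s=state();print(s['t'],s['eef_pos'].round(1) if hasattr(s['eef_pos'],'round') else s['eef_pos'],s['tcp_rot'],s['ft_force'],s['moment'],s['grip_force'])
    shot('wrist',f);t=s['eef_pos'];im=cv2.imread(f'pics/{f}.png');h=cv2.cvtColor(im,cv2.COLOR_BGR2HSV)
    def comps(m,a,b):
        k,l,st,cc=cv2.connectedComponentsWithStats(m);return [(st[i],cc[i]) for i in range(1,k) if a<st[i][4]<b and abs(cc[i][0]-320)<70 and 130<cc[i][1]<300]
    for st,p in comps(cv2.inRange(h,(0,0,170),(179,110,255)),12,400):
        q=atz(ray(f,*p,True),t[2]+21)-[511.3,-137.1,0];print('white',st,p.round(1),q.round(1),np.degrees(np.arctan2(q[1],q[0])).round(1))
    for st,p in comps(cv2.inRange(h,(20,110,130),(33,255,255)),12,400):
        q=atz(ray(f,*p,True),95)-[511.3,-137.1,0];print('yel',st,p.round(1),q.round(1),np.degrees(np.arctan2(q[1],q[0])).round(1))
    cv2.imwrite(f'pics/c_{f}.png',cv2.resize(im[130:330,220:420],(600,600),interpolation=2))
E
python3 -c "
from h import *
ang('w7')"
```

```text
9.3 [ 511.5 -137.4  108.1] [-3.14099658e+00 -4.79168320e-04 -8.90194919e-01] [1.21567044 2.60026877 4.93837063] [ 0.58007155 -0.12459564  0.17013138] 30.00216633081436
white [350 154  15  14  19] [357.4 160.2] [ 21.4 -55.5 129.1] -68.9
white [278 188  14  14 108] [284.5 194.7] [ 38.2 -19.5 129.1] -27.0
white [374 190   1  16  16] [374.  197.5] [  2.6 -46.6 129.1] -86.8
white [317 209   6   6  16] [320.1 212.8] [ 18.5 -23.3 129.1] -51.6
white [317 217   6  32 192] [319.5 232.5] [ 12.  -14.8 129.1] -50.9
white [317 278   6   5  30] [319.5 280. ] [ -6.1   7.5 129.1] 129.0
yel [322 178   9  13  97] [326.2 183.9] [ 19.9 -30.9  95. ] -57.2
yel [289 272   7  48 207] [292.  297.3] [-13.3  47.2  95. ] 105.8
yel [346 275   5  45 137] [347.8 299.4] [-45.1  23.8  95. ] 152.1
```

View pics/c_w7.png

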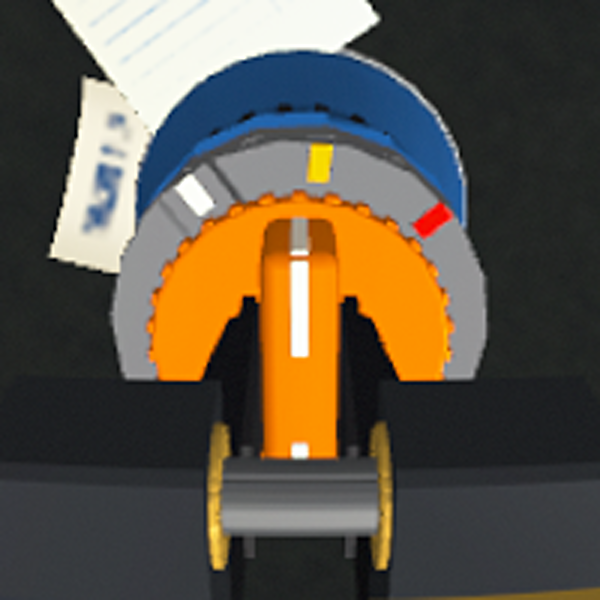

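The crop shows the pointer at (300,305) just short of the yellow mark at (320,162), with the white mark (195,195) and red mark (432,218) on either side. The pointer pixels are unchanged in the tool view, so the grip has not slipped, and about 6.2° remain.

>>> {"api": "arm_command", "payload": {
  "delta_pos": [
    [0,0,0],
    [0,0,0],
    [0,0,0],
    [0,0,0],
    [0,0,0]
  ],
  "delta_rot": [
    [0,0,-0.02],
    [0,0,-0.04],
    [0,0,-0.06],
    [0,0,-0.07],
    [0,0,-0.07]
  ],
  "claw": [1,1,1,1,1]
}}

```text
t: 9.77
eef_pos: [511.4, -137.5, 108.1]
tcp_rot: [-3.141, -0.0, -0.998]
ft_force: [0.8, 2.2, 5.1]
opening: 0.149
grip_force: 30.0
```

>>> {"api": "arm_command", "payload": {
  "delta_pos": [
    [0,0,0],
    [0,0,0],
    [0,0,0],
    [0,0,0],
    [0,0,0]
  ],
  "delta_rot": [
    [0,0,0],
    [0,0,0],
    [0,0,0],
    [0,0,0],
    [0,0,0]
  ],
  "claw": [1,1,1,1,1]
}}

```text
t: 10.18
eef_pos: [511.4, -137.4, 108.1]
tcp_rot: [-3.141, -0.0, -0.997]
ft_force: [0.8, 2.5, 5.0]
opening: 0.145
grip_force: 30.0
```

```bash
python3 -c "
from h import *
ang('w8')"
```

```text
10.1833 [ 511.4 -137.4  108.1] [-3.14105855e+00 -3.09940910e-04 -9.97162419e-01] [0.76408892 2.48408971 4.98486053] [ 0.52878916 -0.07542682  0.14328201] 29.999389350414276
white [349 153  15  14  18] [355.9 158.8] [ 16.3 -57.6 129.1] -74.2
white [274 192  13  14 104] [279.8 198.6] [ 36.9 -20.5 129.1] -29.0
white [317 207   6   8  19] [320.4 212.2] [ 16.  -25.5 129.1] -57.9
white [317 217   6  32 192] [319.5 232.5] [ 10.4 -15.9 129.1] -57.0
white [317 278   6   5  30] [319.5 280. ] [ -5.2   8.1 129.1] 122.7
yel [316 177   8  14 107] [319.6 183.4] [ 20.  -30.9  95. ] -57.1
yel [368 238   2  12  13] [368.2 243.8] [-28.3 -14.4  95. ] -153.1
yel [289 272   7  48 215] [291.9 297.1] [-8.1 48.2 95. ] 99.5
yel [346 275   5  45 139] [347.8 299.4] [-42.3  28.5  95. ] 146.0
```

View pics/c_w8.png

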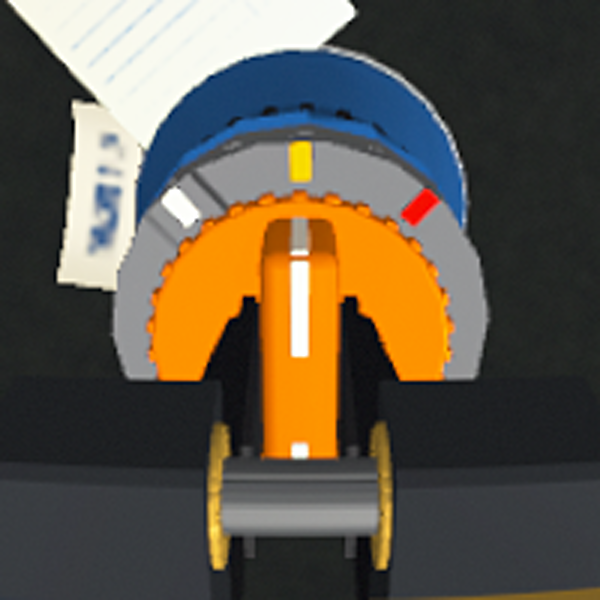

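The pointer (300,305) and the yellow mark (301,160) are in line, and cap and mark are both at about -57.1°. The arm is steady and gripping, so I hand in.

```bash
python3 -c "
from cell import *
print(job_done())"
```

```text
the job is handed in; nothing more can be done
None
```

The small orange cap is in the lamp socket, pressed down about 18 mm and turned to the yellow test marks (pointer and mark agree to about 0.1°, short of the lock click), and I handed the job in at about 10 s with the arm still gripping and holding it steady.

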